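Slide the microscope stage insert home, then set the coarse focus ring

ROBOT

A 6-joint arm with a two-finger parallel gripper is mounted at the origin on the work surface. World frame = base frame: x ahead of the robot, y to its left, z up, the work surface at z = 0. Lengths are in m, angles in rad, forces in N, time in s.
With the tool pointing down it reaches from about 0.35 to 1 m from the base axis. Payload 7.1 kg.
Tool frame: the origin (TCP) lies at the very end of the fingers, on their centre line; the grasp point (between the pads) lies 19 mm behind it; x points along the fingers, y is the direction in which the jaws open and shut, and the axes are right-handed (so a half turn about x gives the same grasp; the last joint's range is limited). The gripper opens to 85 mm and grips with 20 to 120 N. Pads are 22 mm wide; open, the fingers measure 114 mm over their backs; the gripper's body (76 mm by 85 mm) begins 54 mm behind the grasp point. The pads swing forward as they close: fully open they stand 13 mm farther back than shut.
Start: joints at [1.12, 0.423, 1.63, -0, 1.089, -0.019], TCP at [0.262, 0.568, 0.231] pointing down, gripper open.
Joint ranges: [-3, 3], [-0.9, 2.11], [0.09, 2.58], [-1.31, 4.45], [0.11, 2.69], [-2.54, 2.54]. Speed limits (rad/s): [2.39, 2.39, 3.01, 3.14, 3.14, 3.14].

INTERFACE

Orientations are given as a rotation vector (axis times angle).
In Python, from cell import manip, capture, calibration gives the robot as it stands. The module is installed in compiled form; this text tells all that it offers.
- The arm moves only by the shell command python3 -m jog 'ROWS' [FORCE]. ROWS is JSON, a list of rows, each a list of 7 numbers: the shift along the tool's x, y, z in mm, then the turn, a rotation vector about the tool's x, y, z in rad, then the closure in counts, from 0 (fully open) to 255 (shut). In form: [[x, y, z, ax, ay, az, fingers], ...]. A call has 1 to 10 rows; each row is the pose to reach, as a shift and turn from the pose commanded when the call began, along the tool's axes at that moment; what a row does not reach only later rows make up. A row lasts 1/12 s, in which the tool goes at most 41.7 mm and 7.16 degrees, less where a joint would pass 70% of its speed; a pose out of reach is approached as far as the arm can. A call with a gripper value outside its range is refused whole. The fingers move at their own pace and stop on an object; FORCE is the grip in N (left out, the last holds). Time passes only in rows, so rows that repeat a pose let the fingers close. It gives the time, the measured TCP pose, the force and the opening at its end, in the units of the state.
- manip.get_obs(): the state, without advancing time (a new reading comes with each control period).
- capture(name): name is "scene" or "side" or "wrist"; returns (picture, depth): 480x640x3 uint8, red, green, blue; 480x640 float32, m along the optical axis (not along the pixel's ray), 0 where there is no reading.
- calibration(name): a dict with "K" (3x3 intrinsics, pixels), "D" ([k1, k2, p1, p2, k3] as OpenCV has them; the pictures are not rectified), "T" (4x4, takes a point from camera to world coordinates); the wrist camera has in their place "mount" (4x4, takes a point from camera to tool coordinates, whose origin is the TCP and whose axes are the tool frame's). Camera axes: x right, y up, looking along -z (the intrinsics and any distortion apply to the point x, -y, -z); pixel columns grow to the right and rows downward; lengths in m; the calibration is good to about 2 mm. A picture is of the moment at which its call begins: read the wrist's pose just before it. calibration takes no time and is no camera call.
- manip.job_done(): hands the job in, once; it reports no verdict.
The state is a dict: "t": time; "joint_pos": joint angles; "dq": joint speeds; "joint_efforts": joint torques, N m; "tcp_pos": TCP position; "tcp_rot": TCP orientation; "ft_force": force on the tool from outside, world axes, zero at the start; "ft_torque": the same for the moment, N m; "opening": opening from 0.0 (shut) to 1.0 (fully open).
Only numpy, scipy, OpenCV 4.12 (cv2) and the standard library are available. Lean on these libraries where they do the work, as an engineer would, in place of code of your own. Each camera call takes 0.05 s, during which the arm holds its last target. There are 200 camera calls.

TASK

Slide the eared insert plate along the stage deck, without lifting it off the stage, into the bracket so that both ears pass under the spring clips and the plate drops flat into its seat against the end stop. Then turn the outer (coarse) ring of the focus pod clockwise until its tab points at the small raised mark on the pod, leaving the inner (fine) knob unturned. Do not disturb the dishes or anything else standing about, and let go of everything at the end.

Things in the scene. Friction and masses are not known exactly. Their poses are not given: they have to be found in the camera images.
- stage: Fixed low microscope stage, white, with black loading deck and grey bracket. Origin: on the table under the centre of the bracket's seat; x = direction in which the insert slides in, z up. It spans x -255 to +90 mm, y -155 to +155 mm. Bracket side walls: inner faces at y = +-64 mm, x -46 to +48 mm, tops 58 mm above the table; from x -2 to +34 mm roof lips cover |y| 53 to 72 mm (underside 55 mm).
- deck_end (a point): Middle of the loading deck's end, axes as the stage. Deck top: 45 mm above the table, from stage x = -255 to -46.5 mm (this point); here it steps 3 mm down to the seat floor (42 mm). When the insert's rear edge has passed this step its rear drops and it lies flat.
- mouth (a point): Middle of the bracket's mouth at deck level, stage x = -80 mm, axes as the stage. Two flares on the deck (13 mm high) lead in from about y = +-82 mm here to +-64 mm at x = -46 mm; they guide an insert that comes in up to about 10 mm off the centre line.
- stop (a point): Foot of the end stop's face, stage x = +46 mm, 42 mm above the table; the stop is 12 mm high. The insert's front edge (45 mm ahead of its origin) meets it at the end of the push.
- clips (a point): Midway between the noses of the two steel spring clips, which sit over the slots at stage x -46 to -14 mm, |y| 54 to 63 mm (moving up and down, tops about 62 mm above the table). Their ramps are lifted about 4 mm by the ears sliding in; each presses down with 1 to 2 N. Pushing the insert in takes roughly 4 to 12 N. Deck, bracket and clips are slippery.
- seat (a point): Centre of the seat floor (z = 42 mm), axes as the stage: the insert's origin lies here when it is home (play about -1.5 to +1 mm in x, +-2 mm in y).
- insert: Loose aluminium plate, 90 (x) x 100 (y) x 10 mm, 0.15 to 0.31 kg, with a 44 mm round hole through its centre and an ear on each side: x -30 to +30 mm, 6 mm thick, flush with the underside, out to y = +-62 mm. Origin: centre of the underside; +x edge goes in first. Starts flat on the deck, 140 to 165 mm short of the seat, up to 30 mm off to a side, turned up to 0.35 rad from the stage.
- pod: Fixed white focus pod, 112 x 112 x 20 mm. Origin: centre of the underside, on the axis of the two knobs, z up. A raised black mark (12 x 4 mm, 3 mm high) on its top, 40 to 52 mm from the axis along the pod's +x.
- coarse (a joint): Angle (rad) of the outer ring about the pod's vertical axis: black, 52 mm diameter, 23 to 46 mm above the table, with a tab 6 mm wide (25 to 35 mm up) reaching 37 mm from the axis. 0 = tab points at the mark (pod +x), positive = counter-clockwise from above. Starts at 0.7 to 1.4; 0.07 N m friction, stays where left; range -0.5 to 2.6.
- tab_tip (a point): Outer end of the coarse ring's tab, 37 mm from the axis, 30 mm above the table.
- fine (a joint): Angle in rad of the inner (fine) knob: grey, 26 mm diameter, standing on the ring, z 47 to 66 mm above the table. Starts at 0, turns very easily, must stay there. It is independent of the ring.
- dish_left: Loose covered dish, 39 mm diameter, 13 mm high, on the deck about 132 mm to the +y side of the stage's centre line. Origin: underside.
- dish_right: The same, on the -y side.
- media_bottle: Loose white bottle, 60 mm diameter, 140 mm high, beyond the pod. Origin: underside.
- tip_box: Loose grey box 120 x 85 x 63 mm, to the right of the pod. Origin: centre of the underside.
- blank_insert: Loose spare plate 90 x 100 x 10 mm with a 44 mm hole but no ears, on the table: not to be used.
- jar: Loose glass jar, 70 mm diameter, 75 mm high. Origin: underside.
- beaker: Loose open glass beaker, 66 mm rim diameter, 85 mm high. Origin: underside.
Things that resemble listed ones, but are neither listed nor needed, are in the scene too. Leave any red look-alike of the pod alone.

How it is judged:
By the outcome, as a careful person would: the job done as asked, in the order asked, and still so for the second after the job is handed in, with the robot touching nothing.
It also fails if it takes over 69 s, if anything falls off the work surface, if the arm or the gripper's body presses on something with over 40 N, if the wrist force passes 120 N, or if a joint passes its speed limit or range.

## Working session

There is one attempt and no reset: what is moved stays moved. The work goes in short steps, Python scripts to look and compute and a shell command to move; the robot and the scene stay as the last step left them, time stands still between calls to the robot, and variables do not carry over. Pictures are saved under pics/ and viewed, about 8 in all and at most 12, crops included, and the job is handed in when it is done.

```bash
mkdir -p pics
python3 - <<'E'
from cell import manip, capture, calibration
import cv2, numpy as np, pickle
o=manip.get_obs(); print({k:np.round(v,3) for k,v in o.items()})
ims=[]
for n in("scene","side","wrist"):
    p,d=capture(n); pickle.dump((p,d,calibration(n),o),open(n+'.pkl','wb')); c=calibration(n)
    print(n,np.round(c["K"],1).tolist(),np.round(c["D"],3),np.round(c.get("T",c.get("mount")),3).tolist(),(d>0).mean())
    cv2.imwrite(f'pics/{n}0.png',cv2.cvtColor(p,cv2.COLOR_RGB2BGR))
E
```

```text
{'t': np.float64(0.0), 'joint_pos': array([ 1.12 ,  0.424,  1.631, -0.   ,  1.089, -0.019]), 'dq': array([-0.   , -0.002, -0.001,  0.001,  0.001,  0.001]), 'joint_efforts': array([-0.0000e+00, -5.5739e+01, -2.8174e+01, -0.0000e+00,  7.0000e-03,
       -0.0000e+00]), 'tcp_pos': array([0.261, 0.567, 0.231]), 'tcp_rot': array([ 0.337,  1.544, -0.34 ]), 'ft_force': array([-0.67 ,  0.392, -1.003]), 'ft_torque': array([-0.003, -0.06 , -0.06 ]), 'opening': np.float64(1.004)}
scene [[609.4, 0.0, 325.4], [0.0, 609.4, 238.4], [0.0, 0.0, 1.0]] [-0.031  0.     0.     0.     0.   ] [[-0.863, -0.428, 0.269, 0.923], [0.506, -0.734, 0.453, 0.65], [0.004, 0.527, 0.85, 1.383], [0.0, 0.0, 0.0, 1.0]] 0.9958756510416666
side [[492.8, 0.0, 313.0], [0.0, 492.8, 241.6], [0.0, 0.0, 1.0]] [-0.123  0.     0.     0.     0.   ] [[0.998, 0.05, -0.04, 0.426], [-0.064, 0.712, -0.699, -0.837], [-0.006, 0.7, 0.714, 0.889], [0.0, 0.0, 0.0, 1.0]] 0.996201171875
wrist [[370.8, 0.0, 316.1], [0.0, 370.8, 241.2], [0.0, 0.0, 1.0]] [-0.068  0.     0.     0.     0.   ] [[-0.001, 0.304, -0.953, -0.142], [1.0, 0.001, -0.001, 0.001], [0.0, -0.953, -0.304, -0.078], [0.0, 0.0, 0.0, 1.0]] 0.9959700520833333
```

View pics/scene0.png

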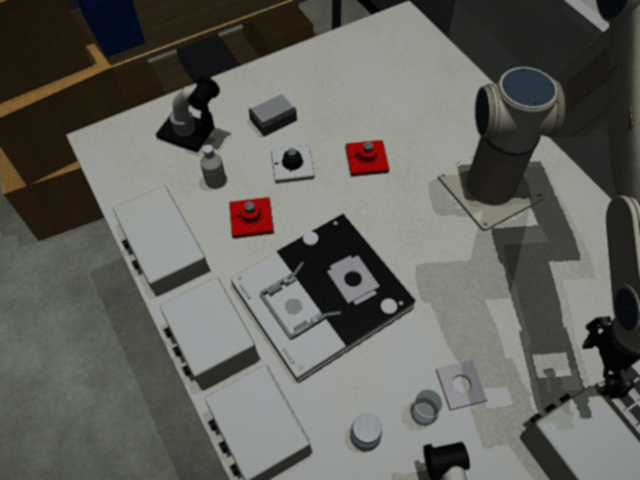

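View pics/side0.png

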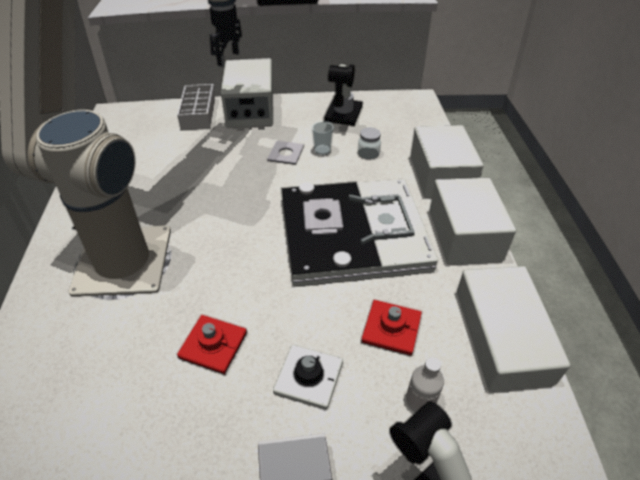

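```bash
cat > h.py <<'E'
import cv2, numpy as np, pickle
from scipy.spatial.transform import Rotation as R
from cell import manip, capture, calibration
def tool(o):
    T=np.eye(4); T[:3,:3]=R.from_rotvec(o["tcp_rot"]).as_matrix(); T[:3,3]=o["tcp_pos"]; return T
def camT(name,o):
    c=calibration(name); return (tool(o)@c["mount"] if name=="wrist" else c["T"]),np.array(c["K"]),np.array(c["D"])
def rays(uv,cam,z):
    T,K,D=cam
    u=cv2.undistortPoints(np.array(uv,float).reshape(-1,1,2),K,D)[:,0]
    d=np.c_[u[:,0],-u[:,1],-np.ones(len(u))]@T[:3,:3].T
    return T[:3,3]+d*((z-T[2,3])/d[:,2])[:,None]
def proj(P,cam):
    T,K,D=cam
    q=(np.atleast_2d(P)-T[:3,3])@T[:3,:3]; q=q*[1,-1,-1]
    return cv2.projectPoints(q,np.zeros(3),np.zeros(3),K,D)[0][:,0]
def snap(name,tag=None):
    o=manip.get_obs(); p,d=capture(name)
    if tag: cv2.imwrite(f'pics/{tag}.png',cv2.cvtColor(p,cv2.COLOR_RGB2BGR))
    return p,d,camT(name,o),o
def big(m,near=None):
    n,l,s,c=cv2.connectedComponentsWithStats(m.astype(np.uint8))
    if near is not None:
        ok=[i for i in range(1,n) if s[i,4]>15]; i=min(ok,key=lambda i:np.hypot(*(c[i]-near)))
    else: i=1+np.argmax(s[1:,4])
    return l==i
def cnt(m): return max(cv2.findContours(m.astype(np.uint8),cv2.RETR_EXTERNAL,cv2.CHAIN_APPROX_NONE)[0],key=cv2.contourArea)[:,0]
def rect(P):
    r=cv2.minAreaRect((P[:,:2]*1000).astype(np.float32)); return np.round(r[0],1),np.round(r[1],1),round(r[2],1)
E
python3 - <<'E'
from h import *
for n,deck,pod in(("scene",(320,250),(292,163)),("side",(300,250),(308,375))):
    p,d,c,o=pickle.load(open(n+'.pkl','rb')); cam=camT(n,o)
    g=p.max(2)
    m=big(cv2.morphologyEx((g<60).astype(np.uint8),cv2.MORPH_OPEN,np.ones((3,3)))*(np.hypot(np.arange(640)[None]-deck[0],np.arange(480)[:,None]-deck[1])<110),deck)
    P=rays(cnt(m),cam,.045); print(n,"deck",rect(P),m.sum())
    # insert: bright comp inside deck near
    s=(g>=90); 
    near=(355,262) if n=="scene" else (308,205)
    mi=big(s,near); print(" insert",rect(rays(cnt(mi),cam,.053)),mi.sum())
    # pod
    print(" pod px colours",p[pod[1]-20:pod[1]+21:10,pod[0]-25:pod[0]+26:10].max(2).tolist())
    mp=(np.hypot(np.arange(640)[None]-pod[0],np.arange(480)[:,None]-pod[1])<45)
    w,h=(55,45)
    x,y=pod; cr=p[y-h:y+h,x-w:x+w][:,:,::-1]
    cv2.imwrite(f'pics/pod_{n}.png',cv2.resize(cr,None,fx=6,fy=6,interpolation=cv2.INTER_CUBIC))
    pt=rays([pod],cam,.03); print(" pod~",pt.round(3))
E
python3 -c "
import cv2,numpy as np
a=cv2.imread('pics/pod_scene.png');b=cv2.imread('pics/pod_side.png');cv2.imwrite('pics/pods.png',cv2.resize(np.vstack([a,b]),None,fx=.55,fy=.55))"
```

```text
scene deck (array([514.2,  56.1]), array([205.4, 312.1]), 3.7) 6991
 insert (array([502.7,  77.5]), array([122.9,  90.8]), 89.9) 1308
 pod px colours [[158, 158, 158, 158, 152, 155], [158, 160, 38, 11, 160, 156], [158, 75, 5, 4, 162, 154], [160, 159, 160, 160, 160, 154], [158, 94, 141, 155, 157, 158]]
 pod~ [[ 0.45  -0.335  0.03 ]]
side deck (array([514.2,  47.4]), array([209.1, 306.4]), 3.6) 5289
 insert (array([503.1,  73. ]), array([129.4,  93.9]), 89.9) 1093
 pod px colours [[205, 210, 193, 184, 212, 202], [198, 205, 91, 93, 200, 210], [210, 126, 32, 30, 100, 210], [210, 210, 71, 55, 210, 184], [84, 189, 209, 209, 210, 181]]
 pod~ [[ 0.442 -0.358  0.03 ]]
```

View pics/pods.png

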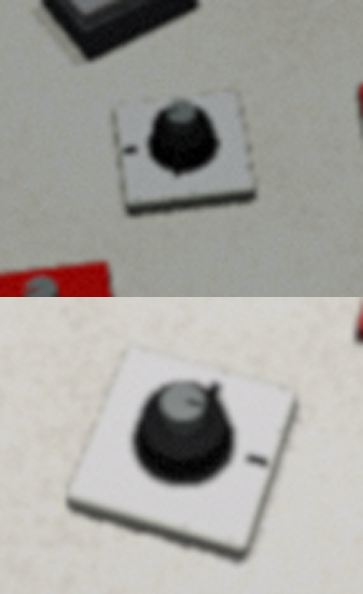

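The first picture shows the stage at scene px (325,295), with the insert at (352,280). The white pod is at scene (292,163) and side (308,375), and its mark lies towards world +x. The tab points about +x+y. The deck and insert rectangles agree across both views to within 9 mm, and the sizes match.

```bash
cat >> h.py <<'E'
def plan(target,yaw,o=None):
    """shift/turn in tool axes to put TCP at target (m), tool down, tool y at world yaw (rad)"""
    T=tool(o or manip.get_obs()); y=np.array([np.cos(yaw),np.sin(yaw),0]); x=np.array([0,0,-1.]); G=np.c_[x,y,np.cross(x,y)]
    s=T[:3,:3].T@(np.array(target)-T[:3,3])*1000; w=R.from_matrix(T[:3,:3].T@G).as_rotvec()
    return s.round(1),w.round(4)
E
python3 - <<'E'
from h import *
o=manip.get_obs(); print(tool(o).round(3))
for y in (0,np.pi): print(plan([.50,.075,.26],y))
E
```

```text
[[-0.001  0.419  0.908  0.261]
 [-0.001  0.908 -0.419  0.567]
 [-1.    -0.001 -0.     0.231]
 [ 0.     0.     0.     1.   ]]
(array([ -28.9, -347.2,  422.7]), array([1.139e+00, 7.000e-04, 1.100e-03]))
(array([ -28.9, -347.2,  422.7]), array([-2.0026e+00, -1.3000e-03,  8.0000e-04]))
```

```bash
python3 -m jog '[[-2,-25,30,0.1,0,0,0],[-6,-50,60,0.2,0,0,0],[-10,-75,91,0.3,0,0,0],[-14,-100,121,0.4,0,0,0],[-18,-125,151,0.5,0,0,0],[-20,-149,181,0.6,0,0,0],[-22,-173,211,0.7,0,0,0],[-25,-198,241,0.8,0,0,0],[-27,-223,271,0.9,0,0,0],[-29,-248,301,1,0,0,0]]' 20
python3 - <<'E'
from h import *
print(plan([.54,.075,.26],0.06),manip.get_obs()["joint_pos"].round(2))
E
```

```text
t: 0.98
tcp_pos: [0.4314, 0.2146, 0.2605]
tcp_rot: [1.11, 1.27, -1.11]
ft_force: [0.6, 0.7, 0.1]
opening: 1.001
(array([  0.5,  88.9, 152.9]), array([ 0.0743, -0.    , -0.0001])) [ 0.44  0.17  1.91 -0.    1.06  0.3 ]
```

```bash
python3 -m jog '[[0,18,30,0.02,0,0,0],[0,36,61,0.04,0,0,0],[0,54,92,0.06,0,0,0],[0,72,122,0.074,0,0,0],[0,89,153,0.074,0,0,0],[0,89,153,0.074,0,0,0],[0,89,153,0.074,0,0,0]]'
python3 - <<'E'
from h import *
p,d,cam,o=snap("wrist","w1"); pickle.dump((p,d,cam,o),open("w1.pkl","wb"))
print(o["tcp_pos"],o["dq"].round(3))
E
```

```text
t: 1.57
tcp_pos: [0.5411, 0.0757, 0.2599]
tcp_rot: [1.163, 1.238, -1.164]
ft_force: [0.1, 0.6, 0.0]
opening: 1.001
[0.54109214 0.07568576 0.25990573] [ 0.041 -0.016  0.03   0.011  0.004  0.012]
```

View pics/w1.png

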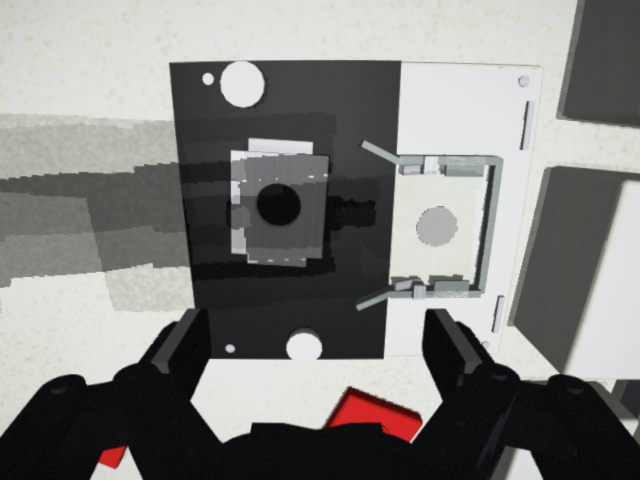

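Run:
```python
from h import *
p,d,cam,o=pickle.load(open("w1.pkl","rb"))
g=p.max(2).astype(int)
print(g[205,190:345:6].tolist()); print(g[130:280:6,305].tolist())
# deck edges: subpixel line fits, end edge (left) and black/white step (right), top edge
def edge(pts,z):
    P=rays(pts,cam,z)[:,:2]; l=cv2.fitLine(P.astype(np.float32),cv2.DIST_HUBER,0,1e-4,1e-4).ravel(); return l
L=[(k:=np.argmax(g[r,150:215]<60)+150,r) for r in list(range(70,110,4))+list(range(310,350,4))]
Rr=[(np.argmax(g[r,370:420]>110)+370,r) for r in list(range(70,140,4))+list(range(315,350,4))]
Tt=[(c,np.argmax(g[45:80,c]<60)+45) for c in list(range(180,215,4))+list(range(275,390,4))]
B=[(c,350+np.argmax(g[350:375,c]>60)) for c in list(range(225,275,4))+list(range(330,380,4))]
for n,q in(("L",L),("R",Rr),("T",Tt),("B",B)):
    l=edge(q,.045); a=np.degrees(np.arctan(l[1]/l[0])) ; print(n,l.round(4),round(a,2))
for n,uv,z in(("circle",(437,226),.042),("hole",(279,205),.055),("screws",(208,79),.045),):
    print(n,rays([uv],cam,z).round(4))
# insert mask in deck
m=np.zeros(g.shape,np.uint8); m[132:275,222:345]=1
m=big((g>62)&(m>0)); print(m.sum(),rect(rays(cnt(m),cam,.054)))
print("grey seat comp")
print(np.median(d[140:150,260:300]),np.median(d[165:180,270:290]))
pp=p[120:300,210:360][:,:,::-1].copy(); pp[cv2.Canny(m[120:300,210:360].astype(np.uint8)*255,50,100)>0]=(0,0,255)
cv2.imwrite("pics/ins.png",cv2.resize(pp,None,fx=4,fy=4,interpolation=cv2.INTER_NEAREST))
```

```text
[29, 37, 39, 39, 41, 39, 25, 78, 77, 83, 80, 53, 13, 13, 16, 7, 13, 11, 13, 78, 77, 78, 77, 13, 8, 11]
[64, 64, 215, 222, 113, 116, 116, 118, 116, 79, 79, 80, 80, 78, 77, 76, 77, 75, 74, 75, 97, 96, 86, 16, 20]
L [0.0931 0.9957 0.3946 0.0786] 84.66
R [ 0.0644 -0.9979  0.6148  0.1125] -86.31
T [0.9865 0.1639 0.4839 0.212 ] 9.43
B [ 0.9981  0.0624  0.5337 -0.0988] 3.57
circle [[0.6646 0.0639 0.042 ]]
hole [[0.5055 0.0784 0.055 ]]
screws [[0.4363 0.1886 0.045 ]]
9919 (array([503.8,  80.6]), array([ 95.8, 130.1]), 3.2)
grey seat comp
0.34059727 0.3442855
```

View pics/ins.png

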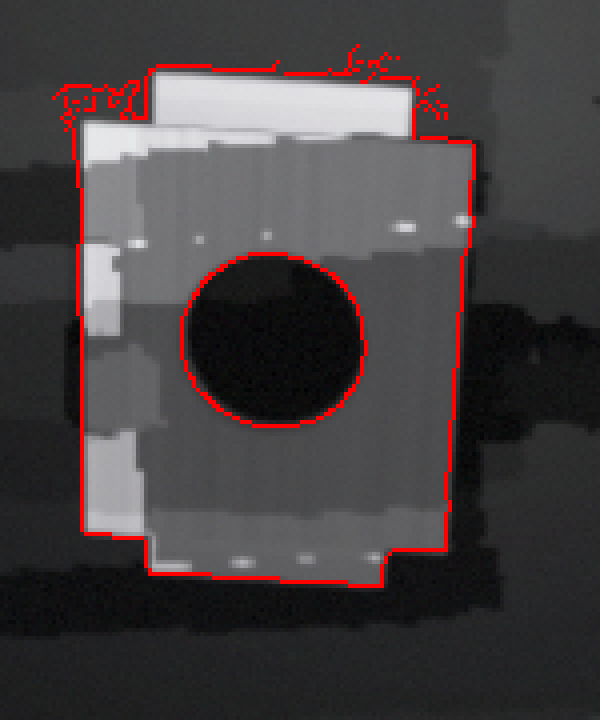

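Run:
```python
from h import *
p,d,cam,o=pickle.load(open("w1.pkl","rb"))
C=np.array([(80,121),(474,141),(447,550),(82,533)])/4+[210,120]
W=rays(C,cam,.055)[:,:2]; print(W.round(4)); 
for i in range(4): e=W[(i+1)%4]-W[i]; print(np.hypot(*e).round(4),np.degrees(np.arctan2(e[1],e[0])).round(2))
c=W.mean(0); print("c",c)
h=rays([np.array([273,340])/4+[210,120]],cam,.055)[0,:2]; print("hole",h)
S=np.array([.6646,.0639]);a=.0637;Rm=np.array([[np.cos(a),np.sin(a)],[-np.sin(a),np.cos(a)]])
for q in(c,h): print(Rm@(q-S))
```

```text
[[0.4587 0.127 ]
 [0.5493 0.1278]
 [0.5497 0.0277]
 [0.4586 0.0265]]
0.0906 0.48
0.1001 -89.78
0.0911 -179.27
0.1005 89.95
c [0.50408762 0.0772296 ]
hole [0.50474281 0.07832194]
[-0.15933832  0.02352029]
[-0.15861492  0.02456871]
```

Run:
```python
from h import *
print(plan([.4708,.0777,.08],0.004))
```

```text
(array([179.9, -69. ,  -5.4]), array([ 0.0593, -0.0002,  0.0012]))
```

```bash
python3 -m jog '[[25,-14,-1,0.012,0,0,150],[50,-28,-2,0.024,0,0,150],[75,-42,-3,0.036,0,0,150],[100,-56,-4,0.048,0,0,150],[125,-69,-5,0.059,0,0,150],[150,-69,-5,0.059,0,0,150],[170,-69,-5,0.059,0,0,150],[180,-69,-5,0.059,0,0,150],[180,-69,-5,0.059,0,0,150],[180,-69,-5,0.059,0,0,150]]'
python3 - <<'E'
from h import *
print(plan([.4708,.0777,.047],0.004))
p,d,cam,o=snap("wrist","w2")
E
```

```text
t: 2.45
tcp_pos: [0.471, 0.0783, 0.0805]
tcp_rot: [1.204, 1.213, -1.205]
ft_force: [0.7, 0.3, -0.3]
opening: 0.411
(array([33.5, -0.2,  0.6]), array([0.0031, 0.0001, 0.0007]))
```

View pics/w2.png

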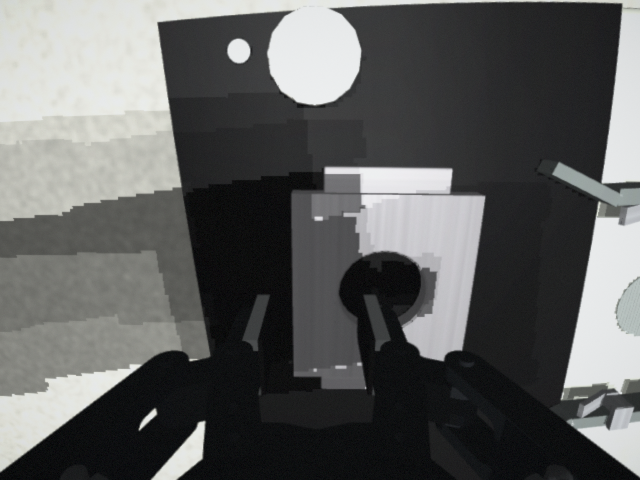

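```bash
python3 -m jog '[[0,0,0.5,0.003,0,0,130],[8,0,0.5,0.003,0,0,130],[16,0,0.5,0.003,0,0,130],[22,0,0.5,0.003,0,0,130],[26,0,0.5,0.003,0,0,130],[30,0,0.5,0.003,0,0,130],[32,0,0.5,0.003,0,0,130],[33,0,0.5,0.003,0,0,130],[33,0,0.5,0.003,0,0,130]]'
python3 - <<'E'
from h import *
p,d,cam,o=snap("wrist","w3"); print(o["ft_force"],o["opening"])
E
```

```text
t: 3.25
tcp_pos: [0.4712, 0.0772, 0.047]
tcp_rot: [1.207, 1.211, -1.207]
ft_force: [0.3, -0.4, 0.7]
opening: 0.491
[ 0.34265624 -0.36331859  0.65009822] 0.4908508776097676
```

View pics/w3.png

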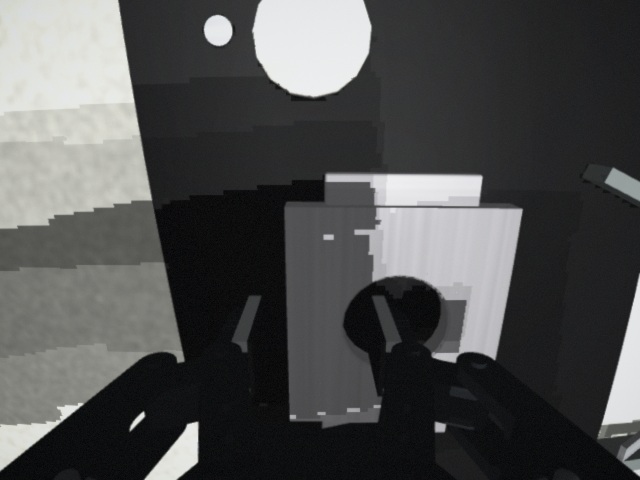

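Both fingers straddle the plate's rear web, one behind the rear edge (px 250,295) and one inside the hole (px 380,300). No contact yet, so I'm closing.

```bash
python3 -m jog '[[0,0,0,0,0,0,160],[0,0,0,0,0,0,180],[0,0,0,0,0,0,195],[0,0,0,0,0,0,205],[0,0,0,0,0,0,205]]' 20
python3 - <<'E'
from h import *
S=np.array([.6646,.0639]);a=.0637;u=np.array([np.cos(a),np.sin(a)]);v=np.array([-u[1],u[0]])
o=manip.get_obs(); print(o["ft_force"].round(1))
for sx in(-.159,-.125,-.09):
    t=S+u*(sx-.0335); print(sx,plan([*t,.047],a))
E
```

```text
t: 3.72
tcp_pos: [0.4714, 0.0772, 0.0477]
tcp_rot: [1.207, 1.21, -1.207]
ft_force: [-0.5, -0.3, 6.7]
opening: 0.289
[-0.5 -0.3  6.7]
-0.159 (array([ 0.7,  1. , 25.6]), array([-0.0608, -0.    , -0.0004]))
-0.125 (array([ 0.7, 34.9, 23.5]), array([-0.0608, -0.    , -0.0004]))
-0.09 (array([ 0.7, 69.9, 21.4]), array([-0.0608, -0.    , -0.0004]))
```

```bash
python3 -m jog '[[-0.5,1,1,-0.005,0,0,205],[-0.5,4,3,-0.01,0,0,205],[-0.5,8,6,-0.02,0,0,205],[-0.5,12,9,-0.03,0,0,205],[-0.5,16,12,-0.04,0,0,205],[-0.5,20,15,-0.05,0,0,205],[-0.5,25,18,-0.06,0,0,205],[-0.5,30,21,-0.061,0,0,205],[-0.5,33,23,-0.061,0,0,205],[-0.5,35,23.5,-0.061,0,0,205]]'
python3 - <<'E'
from h import *
S=np.array([.6646,.0639]);a=.0637;u=np.array([np.cos(a),np.sin(a)])
p,d,cam,o=snap("wrist","w4"); print(o["ft_force"].round(1),o["opening"],o["tcp_pos"])
print(plan([*(S+u*(-.09-.0335)),.047],a))
E
```

```text
t: 4.55
tcp_pos: [0.507, 0.0534, 0.0478]
tcp_rot: [1.163, 1.238, -1.162]
ft_force: [-1.1, -0.7, -1.4]
opening: 0.283
[-1.1 -0.7 -1.4] 0.28284991356172795 [0.50702355 0.05342449 0.04778855]
(array([ 0.9, 34.2, -0.3]), array([-0.0002,  0.    , -0.0007]))
```

View pics/w4.png

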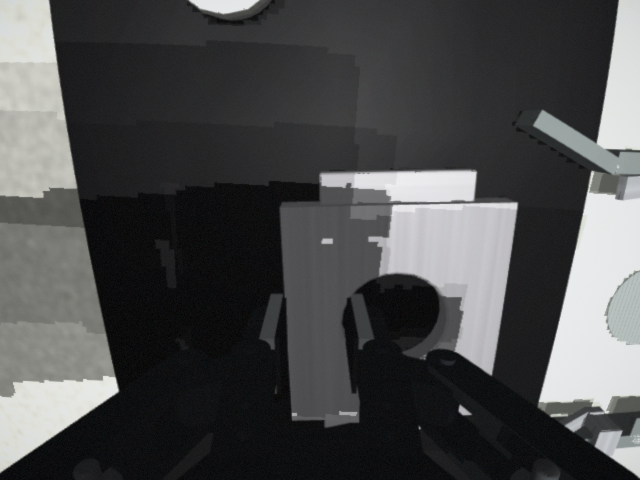

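The plate followed the gripper squarely. Its top edge runs from px (281,203) to (517,204), and it is lined up with the bracket.

```bash
python3 -m jog '[[0.3,2,0,0,0,0,205],[0.3,5,0,0,0,0,205],[0.3,9,0,0,0,0,205],[0.3,13,0,0,0,0,205],[0.3,17,0,0,0,0,205],[0.3,21,0,0,0,0,205],[0.3,25,0,0,0,0,205],[0.3,29,0,0,0,0,205],[0.3,32,0,0,0,0,205],[0.3,34,0,0,0,0,205]]'
python3 - <<'E'
from h import *
S=np.array([.6646,.0639]);a=.0637;u=np.array([np.cos(a),np.sin(a)]);v=np.array([-u[1],u[0]])
p,d,cam,o=snap("wrist","w5"); print(o["ft_force"].round(1),o["opening"],o["tcp_pos"])
g=p.max(2).astype(int)
# top plate edge line in z=.055 and right side
W=rays([(281,203),(517,204)],cam,.055)[:,:2]; print("if unmoved in image, corners stage", [( (w-S)@u, (w-S)@v) for w in W])
print("walls", [np.round(((q[:2]-S)@u,(q[:2]-S)@v),4) for q in rays([(437,226)],cam,.042)])
E
```

```text
t: 5.43
tcp_pos: [0.5408, 0.0561, 0.0477]
tcp_rot: [1.162, 1.239, -1.162]
ft_force: [-2.9, 0.6, 6.9]
opening: 0.287
[-2.9  0.6  6.9] 0.2873016523668449 [0.54082694 0.05612305 0.04767902]
if unmoved in image, corners stage [(np.float64(-0.13692409704823544), np.float64(0.05116537112587512)), (np.float64(-0.04788485449072397), np.float64(0.05107445801023089))]
walls [array([-0.0735,  0.0388])]
```

View pics/w5.png

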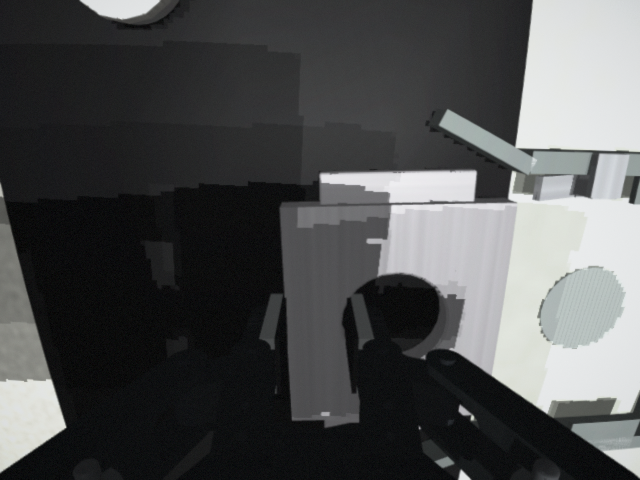

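```bash
python3 -m jog '[[0,2,0.3,0,0,0,205],[0,4,0.6,0,0,0,205],[0,7,1,0,0,0,205],[0,10,1,0,0,0,205],[0,13,1,0,0,0,205],[0,16,1,0,0,0,205],[0,19,1,0,0,0,205],[0,21,1,0,0,0,205],[0,22,1,0,0,0,205]]'
python3 - <<'E'
from h import *
p,d,cam,o=snap("wrist","w6"); print(o["ft_force"].round(1),o["opening"],o["tcp_pos"])
E
```

```text
t: 6.23
tcp_pos: [0.5627, 0.0565, 0.0477]
tcp_rot: [1.162, 1.239, -1.162]
ft_force: [-2.7, -0.1, 7.3]
opening: 0.288
[-2.7 -0.1  7.3] 0.2875931101927839 [0.56270945 0.05652041 0.04773771]
```

```bash
python3 -m jog '[[0,0,0,0,0,0,168],[0,0,0,0,0,0,168],[0,0,0,0,0,0,168],[0,3,0,0,0,0,168],[0,6,0,0,0,0,168],[0,9,0,0,0,0,168],[0,12,0,0,0,0,168],[0,14,0,0,0,0,168],[0,15,0,0,0,0,168]]'
python3 - <<'E'
from h import *
p,d,cam,o=snap("wrist","w7"); print(o["ft_force"].round(1),o["opening"],o["tcp_pos"])
E
```

```text
t: 7.03
tcp_pos: [0.5763, 0.0573, 0.0473]
tcp_rot: [1.161, 1.241, -1.164]
ft_force: [-5.3, 0.2, 4.9]
opening: 0.342
[-5.3  0.2  4.9] 0.34237080779305384 [0.57626822 0.05730716 0.04729734]
```

View pics/w7.png

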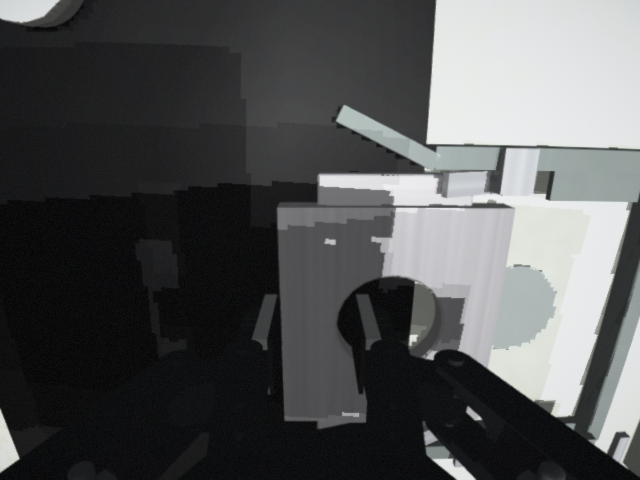

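The left ear has entered under its clip (nose at px 465,185), the plate is square and the push force is about 5 N. Continuing.

```bash
python3 -m jog '[[0,3,0,0,0,0,168],[0,6,0,0,0,0,168],[0,9,0,0,0,0,168],[0,13,0,0,0,0,168],[0,17,0,0,0,0,168],[0,21,0,0,0,0,168],[0,25,0,0,0,0,168],[0,28,0,0,0,0,168],[0,30,0,0,0,0,168],[0,31,0,0,0,0,168]]'; python3 -m jog '[[0,2,0,0,0,0,168],[0,4,0,0,0,0,168],[0,7,0,0,0,0,168],[0,10,0,0,0,0,168],[0,13,0,0,0,0,168],[0,15,0,0,0,0,168],[0,17,0,0,0,0,168],[0,18,0,0,0,0,168]]'
python3 - <<'E'
from h import *
S=np.array([.6646,.0639]);a=.0637;u=np.array([np.cos(a),np.sin(a)])
p,d,cam,o=snap("wrist","w8"); print(o["ft_force"].round(1),o["opening"],o["tcp_pos"],(o["tcp_pos"][:2]-S)@u)
E
```

```text
t: 7.92
tcp_pos: [0.6085, 0.0594, 0.0473]
tcp_rot: [1.162, 1.239, -1.162]
ft_force: [-3.1, -0.4, 0.4]
opening: 0.344
t: 8.58
tcp_pos: [0.6265, 0.0605, 0.0475]
tcp_rot: [1.162, 1.239, -1.162]
ft_force: [-2.7, -0.2, -2.4]
opening: 0.344
[-2.7 -0.2 -2.4] 0.3437708668162237 [0.62650872 0.06054403 0.04750475] -0.03822765605721349
```

View pics/w8.png

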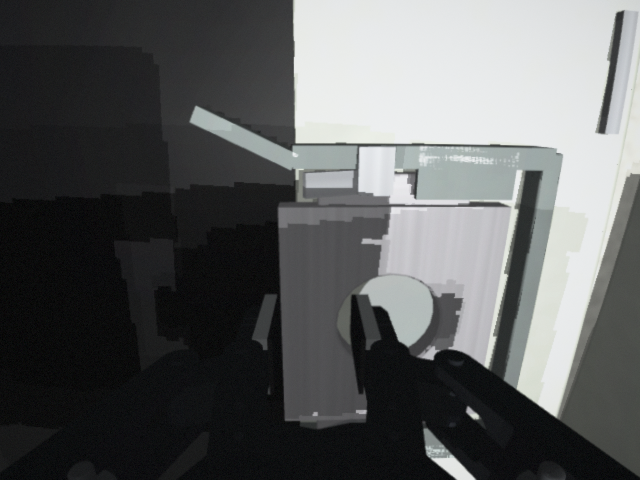

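The plate sits between the walls with both ears under the clips, front edge at px x≈512 and about 8 mm short of the stop face. I've viewed 11 pictures, so I'll go by numbers from here.

```bash
python3 -m jog '[[0,2,0,0,0,0,168],[0,3,0,0,0,0,168],[0,4,0,0,0,0,168],[0,5,0,0,0,0,168],[0,6,0,0,0,0,168],[0,6.5,0,0,0,0,168],[0,7,0,0,0,0,168]]';  python3 -m jog '[[0,0.5,0,0,0,0,168],[0,1,0,0,0,0,168],[0,1.5,0,0,0,0,168],[0,2,0,0,0,0,168],[0,2,0,0,0,0,168]]'
python3 - <<'E'
from h import *
S=np.array([.6646,.0639]);a=.0637;u=np.array([np.cos(a),np.sin(a)])
p,d,cam,o=snap("wrist","w9"); print(o["ft_force"].round(1),o["opening"],(o["tcp_pos"][:2]-S)@u); pickle.dump((p,d,cam,o),open("w9.pkl","wb"))
E
```

```text
t: 9.22
tcp_pos: [0.6335, 0.061, 0.0476]
tcp_rot: [1.162, 1.238, -1.161]
ft_force: [-2.3, -0.5, -0.9]
opening: 0.343
t: 9.63
tcp_pos: [0.6352, 0.0611, 0.0476]
tcp_rot: [1.162, 1.239, -1.162]
ft_force: [-2.3, -0.7, 0.6]
opening: 0.338
[-2.3 -0.7  0.6] 0.33835009132471294 -0.02947870217604645
```

```bash
python3 -m jog '[[0,0.5,0,0,0,0,168],[0,1,0,0,0,0,168],[0,1,0,0,0,0,168]]';  python3 -m jog '[[0,0.5,0,0,0,0,168],[0,1,0,0,0,0,168],[0,1,0,0,0,0,168]]'
python3 - <<'E'
from h import *
S=np.array([.6646,.0639]);a=.0637;u=np.array([np.cos(a),np.sin(a)]);v=np.array([-u[1],u[0]])
p,d,cam,o=snap("wrist","w10"); print(o["ft_force"].round(1),o["opening"],(o["tcp_pos"][:2]-S)@u); pickle.dump((p,d,cam,o),open("w10.pkl","wb"))
g=p.max(2).astype(int)
print("row 230",[(c,g[230,c]) for c in range(270,300,2)]); print([(c,g[230,c]) for c in range(490,560,3)])
print("col 330,470",g[190:222:2,330].tolist(),g[190:222:2,470].tolist())
# heights from depth: plate patch, seat floor via hole, deck
ys,xs=np.mgrid[0:480,0:640]
T,K,D=cam
def hgt(r0,r1,c0,c1):
    uv=np.c_[xs[r0:r1,c0:c1].ravel(),ys[r0:r1,c0:c1].ravel()].astype(float); dd=d[r0:r1,c0:c1].ravel()
    q=cv2.undistortPoints(uv.reshape(-1,1,2),K,D)[:,0]; P=np.c_[q[:,0]*dd,-q[:,1]*dd,-dd]@T[:3,:3].T+T[:3,3]
    return np.median(P[dd>0],0).round(4)
for n,b in(("plate rear",(215,250,290,320)),("plate mid",(215,250,380,410)),("plate front",(215,250,470,495)),("hole floor",(290,320,390,420)),("deck",(120,180,100,180))): print(n,hgt(*b))
E
```

```text
t: 9.93
tcp_pos: [0.6353, 0.0611, 0.0476]
tcp_rot: [1.161, 1.24, -1.163]
ft_force: [-6.3, -0.6, 3.2]
opening: 0.341
t: 10.18
tcp_pos: [0.6354, 0.0611, 0.0475]
tcp_rot: [1.16, 1.242, -1.165]
ft_force: [-9.1, -1.1, 5.9]
opening: 0.342
[-9.1 -1.1  5.9] 0.3422492672941899 -0.029335671339984885
row 230 [(270, np.int64(15)), (272, np.int64(16)), (274, np.int64(40)), (276, np.int64(97)), (278, np.int64(92)), (280, np.int64(83)), (282, np.int64(84)), (284, np.int64(86)), (286, np.int64(82)), (288, np.int64(83)), (290, np.int64(83)), (292, np.int64(84)), (294, np.int64(81)), (296, np.int64(82)), (298, np.int64(83))]
[(490, np.int64(197)), (493, np.int64(197)), (496, np.int64(199)), (499, np.int64(195)), (502, np.int64(198)), (505, np.int64(192)), (508, np.int64(68)), (511, np.int64(102)), (514, np.int64(155)), (517, np.int64(153)), (520, np.int64(151)), (523, np.int64(149)), (526, np.int64(147)), (529, np.int64(217)), (532, np.int64(228)), (535, np.int64(227)), (538, np.int64(226)), (541, np.int64(226)), (544, np.int64(227)), (547, np.int64(226)), (550, np.int64(226)), (553, np.int64(226)), (556, np.int64(226)), (559, np.int64(226))]
col 330,470 [105, 100, 115, 115, 114, 116, 113, 76, 109, 120, 120, 121, 121, 121, 121, 109] [178, 177, 176, 178, 177, 224, 91, 70, 133, 200, 201, 202, 201, 202, 200, 201]
plate rear [0.6285 0.0997 0.0518]
plate mid [0.6635 0.102  0.0518]
plate front [0.698  0.1042 0.0518]
hole floor [0.6745 0.0664 0.0423]
deck [0.5625 0.1269 0.0448]
```

The plate is against the stop: the force rose to 9 N with no further motion. Plate height is 51.8 mm at rear, middle and front, so it lies flat in the seat (42+10). I'm backing off to the middle of the gap and lifting out.

```bash
python3 -m jog '[[0,-2,0,0,0,0,168],[0,-4,0,0,0,0,168],[0,-5,0,0,0,0,168],[0,-5,0,0,0,0,168]]';  python3 -m jog '[[-2,0,0,0,0,0,168],[-5,0,0,0,0,0,168],[-9,0,0,0,0,0,168],[-15,0,0,0,0,0,168],[-30,0,0,0,0,0,168],[-55,0,0,0,0,0,168],[-85,0,0,0,0,0,168],[-115,0,0,0,0,0,168],[-145,0,0,0,0,0,168],[-170,0,0,0,0,0,168]]'
python3 - <<'E'
from h import *
print(manip.get_obs()["joint_pos"].round(2))
for y in(.06,): print(plan([.44,-.30,.22],y))
print(plan([.44,-.30,.22],-.7))
E
```

```text
t: 10.57
tcp_pos: [0.6328, 0.061, 0.0478]
tcp_rot: [1.163, 1.238, -1.161]
ft_force: [0.9, -0.1, 1.2]
opening: 0.339
t: 11.4
tcp_pos: [0.6326, 0.0609, 0.2205]
tcp_rot: [1.163, 1.237, -1.16]
ft_force: [0.6, -0.3, 0.2]
opening: 0.338
[ 0.08  0.45  1.62 -0.    1.07  0.01]
(array([ 1.000e-01, -2.153e+02,  3.479e+02]), array([ 0.004 ,  0.    , -0.0023]))
(array([ 1.000e-01, -2.153e+02,  3.479e+02]), array([ 0.764 , -0.0009, -0.0022]))
```

```bash
python3 -m jog '[[0,-22,35,0,0,0,168],[0,-43,70,0,0,0,168],[0,-65,105,0,0,0,168],[0,-86,140,0,0,0,168],[0,-108,174,0,0,0,168],[0,-129,209,0,0,0,168],[0,-150,244,0,0,0,168],[0,-172,279,0,0,0,168],[0,-193,314,0,0,0,168],[0,-210,348,0,0,0,168]]';  python3 -m jog '[[0,0,37,0,0,0,168],[0,0,74,0,0,0,168],[0,0,74,0,0,0,168],[0,0,74,0,0,0,168]]'
python3 - <<'E'
from h import *
p,d,cam,o=snap("wrist","w11"); pickle.dump((p,d,cam,o),open("w11.pkl","wb")); print(o["joint_pos"].round(2),o["tcp_pos"].round(4))
ctr=np.array([.445,-.345,.03]); c=proj(ctr,cam)[0]; print("expected pod px",c)
x0,x1=int(c[0]-110),int(c[0]+110); y0,y1=max(0,int(c[1]-110)),int(c[1]+110)
cr=p[y0:y1,x0:x1][:,:,::-1]; print("crop origin",x0,y0)
cv2.imwrite("pics/podw.png",cv2.resize(cr,None,fx=2.6,fy=2.6,interpolation=cv2.INTER_CUBIC))
g=p.max(2); sat=p.max(2).astype(int)-p.min(2)
for r in range(y0,y1,8): print("".join(" .:-=+*#%@"[min(9,int(x)//26)] for x in g[r,x0:x1:4]))
E
```

```text
t: 12.23
tcp_pos: [0.4432, -0.3014, 0.2183]
tcp_rot: [1.162, 1.238, -1.162]
ft_force: [1.8, -0.1, -0.2]
opening: 0.341
t: 12.57
tcp_pos: [0.4493, -0.3755, 0.218]
tcp_rot: [1.164, 1.236, -1.164]
ft_force: [0.6, 0.8, 0.7]
opening: 0.343
[-0.72  0.38  1.73  0.    1.03 -0.78] [ 0.4493 -0.3755  0.218 ]
expected pod px [313.04607674 180.34605793]
crop origin 203 70
-----+++++++++++++++++++++++++++++**++++++++++++*******
-------++++++++++++++++++++++++*+++++++++++++++++******
-------::+++++++++++++++*++++*+++++++**+++++++++++*****
---------::++++*+++++++++++++++++++++++++++++++++++++**
------=----::-+++++=**+-+++++++*+*+++++**+++++++*++++++
-------------::+++=******++=+++++++++++*+++++*++++++*++
--=-----=----=-::-*************=++++++++++++++*++++++++
--=------**-----:---***************=+*+++++*+++++***+++
-------=*****=----::::*****************++++++++++++++++
---=--*********--=-:::::*******************=+*++*++++++
----=*********+**==--:::   ....:- .************=++*+*++
--=**********=*****==.       .. ..=************+*+**+**
-+**********+******-           ....=**********++*******
*****************--:     .....   ...*******************
***********+***----.    .......    .********++*********
**********+**=------    .... ...    :*****+++******+++*
-*******+=*----------    ......    ::.:**+***+***+**+*+
=--+****--------------:          :-::::::++********++*+
=----=*=------=-----------:::::::-------=*******+******
=--=-------------------------::-------:-+****++******++
**+=-===-=-----------------==-----+**+****+*********+*+
****+=--=-=-=-=--------=--====-=**#*+**+****+**+*******
*******=-----=--=------=--=-++**********+*********+**++
*********=-===----====-==-**************************+*+
***********+-=--===-==--*********************+***+**+*+
**************-=--====***********************+*+***++++
****************+=-=-+*************************+**++*++
**************************************************+**+*
```

View pics/podw.png

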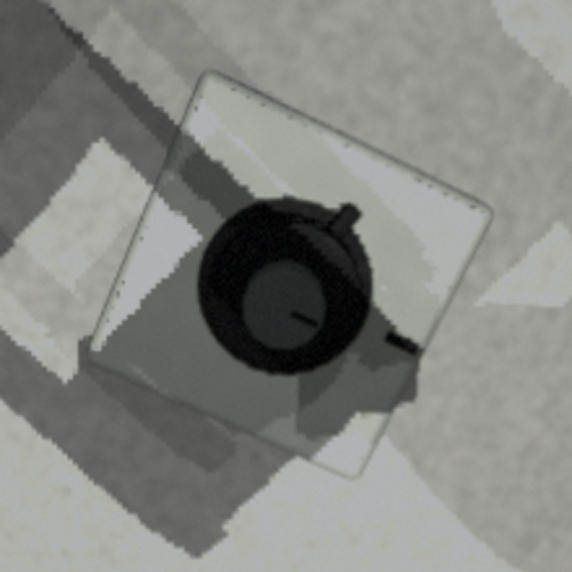

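The pod is in view: corners at crop px (207,70), (493,210), (357,477) and (90,348), mark at (402,344), tab tip at about (349,206). The fine knob's pointer aims towards the mark. This is the 12th and last view.

Run:
```python
from h import *
p,d,cam,o=pickle.load(open("w11.pkl","rb"))
f=lambda a:np.array(a)/2.6+[203,70]
C=rays(f([(207,70),(493,210),(357,477),(90,348)]),cam,.020)[:,:2]; print(C.round(4))
for i in range(4): e=C[(i+1)%4]-C[i]; print(np.hypot(*e).round(4),np.arctan2(e[1],e[0]).round(3))
c=C.mean(0); print("centre",c)
# fine knob top circle
k=rays(f([(284,304)]),cam,.066)[0,:2]; print("knob",k)
m=rays(f([(402,344)]),cam,.0225)[0,:2]-c; print("mark r,ang",np.hypot(*m),np.arctan2(m[1],m[0]))
t=rays(f([(349,207)]),cam,.034)[0,:2]-c; print("tab",np.hypot(*t),np.arctan2(t[1],t[0]))
fl=rays(f([(293,313),(318,325)]),cam,.066)[:,:2]; e=fl[1]-fl[0]; print("fine line",np.arctan2(e[1],e[0]))
# tall bottle position: scan depth for high points around
for n in("scene","side"):
    P,dd,cc,oo=pickle.load(open(n+".pkl","rb")); T,K,D=camT(n,oo)
    ys,xs=np.mgrid[0:480,0:640]; q=cv2.undistortPoints(np.c_[xs.ravel(),ys.ravel()].astype(float).reshape(-1,1,2),K,D)[:,0]; z=dd.ravel()
    W=np.c_[q[:,0]*z,-q[:,1]*z,-z]@T[:3,:3].T+T[:3,3]
    s=(np.hypot(*(W[:,:2]-c).T)<.26)&(W[:,2]>.10)&(z>0); print(n,"high pts",s.sum(),W[s].min(0).round(3) if s.any() else "",W[s].max(0).round(3) if s.any() else "")
```

```text
[[ 0.4145 -0.2757]
 [ 0.5149 -0.3154]
 [ 0.4757 -0.4159]
 [ 0.3758 -0.3726]]
0.108 -0.376
0.1079 -1.943
0.1089 2.733
0.1043 1.19
centre [ 0.44520564 -0.34486773]
knob [ 0.44460056 -0.3449771 ]
mark r,ang 0.04630805896145409 -0.4231356362917266
tab 0.03396724609014257 0.9773191913633062
fine line -0.38994313871674213
scene high pts 835 [ 0.553 -0.568  0.1  ] [ 0.679 -0.387  0.228]
side high pts 1517 [ 0.552 -0.571  0.1  ] [ 0.677 -0.392  0.227]
```

Run:
```python
from h import *
A=np.array([.4450,-.3449]);t=.977
print(plan([*(A+.040*np.array([np.cos(t),np.sin(t)])),.085],t-np.pi/2))
```

```text
(array([132.7,  22.1, -60.9]), array([ 6.563e-01, -3.000e-04,  2.000e-04]))
```

```bash
python3 -m jog '[[15,4,-12,0.11,0,0,178],[30,8,-24,0.22,0,0,178],[45,12,-36,0.33,0,0,178],[60,16,-48,0.44,0,0,178],[80,22,-61,0.55,0,0,178],[100,22,-61,0.656,0,0,178],[115,22,-61,0.656,0,0,178],[127,22,-61,0.656,0,0,178],[132,22,-61,0.656,0,0,178],[132,22,-61,0.656,0,0,178]]'
python3 - <<'E'
from h import *
A=np.array([.4450,-.3449]);t=.977
p,d,cam,o=snap("wrist","w12"); pickle.dump((p,d,cam,o),open("w12.pkl","wb"))
print(o["opening"],plan([*(A+.040*np.array([np.cos(t),np.sin(t)])),.027],t-np.pi/2,o))
for z in(.035,.025): 
  for r in(.026,.037): print(z,r,proj([*(A+r*np.array([np.cos(t),np.sin(t)])),z],cam).round(0))
q=proj([[*(A+.034*np.array([np.cos(t),np.sin(t)])),.035]],cam)[0]; x,y=q.astype(int); print(q)
g=p.max(2)
for r in range(y-40,y+60,5): print(r,"".join(" .:-=+*#%@"[min(9,int(v)//26)] for v in g[r,x-110:x+110:3]))
E
```

```text
t: 13.45
tcp_pos: [0.4671, -0.3103, 0.0847]
tcp_rot: [1.629, 0.871, -1.631]
ft_force: [-0.1, -0.8, -0.4]
opening: 0.301
0.3012340567665397 (array([57.7,  1.1,  1.1]), array([ 0.0031, -0.0001,  0.0021]))
0.035 0.026 [[319. 296.]]
0.035 0.037 [[320. 278.]]
0.025 0.026 [[319. 289.]]
0.025 0.037 [[319. 272.]]
[319.5159081  283.17553208]
243 ++-++==-::::::::::::::::::::::::::::::::::::::::-:::::=*******=-+*********
248 +-----:::::::::::::::::::::::::::::-::-::::::::-:-:::-+*=*****+:--=*******
253 ----::::::::::::::::::::::::::::::-:-::--::::::::::::::::::-::::--+******#
258 *--:::::::::::-::::::::::-::::::::-:--::::::::::-:::::::::::-:::--+*******
263 -----=-:-=-:-=-:-:::--::::::::::::::::::::---:--::::::::::-:::::--********
268 #=-=============-:::::::::::::::::::::::::::::::::::::::::::::::--********
273 ==-=============-:::::::::::::::::::::::::::::::::::::::::::::::--********
278 +*=-============--::::::-::::::::::::   :::-:::::---::---------:--********
283 =#**===============----:::::::::          .::::------------------*********
288 =##*=======================-.                 .-------------=----*#####**#
293 =*#**##*============------                      .----###########+*########
298 =*#***#*============....                        ....=###########*+########
303 -+**#**#===========-....                        ....:############+########
308 -=***#*#=======.   .....                         ....    *##*-:.+**#######
313 --****#*=====-     ....                          .....     .....:#*#######
318 -=#*****=====.    .....                          .....     +######+#######
323 -+*#****====:     .....                           .....    .######**######
328 ==######+-==     .....                            .....     =#####*#######
333 ==+==*=====.     .....            .......          .....     #####*+######
338 =========--     ......          ...........        .....     :#####+######
```

```bash
python3 -m jog '[[10,1,1,0.003,0,0,178],[22,1,1,0.003,0,0,178],[34,1,1,0.003,0,0,178],[44,1,1,0.003,0,0,178],[50,1,1,0.003,0,0,178],[54,1,1,0.003,0,0,178],[56,1,1,0.003,0,0,178],[57,1,1,0.003,0,0,178],[57,1,1,0.003,0,0,178]]'; python3 -m jog '[[0,0,0,0,0,0,195],[0,0,0,0,0,0,210],[0,0,0,0,0,0,225],[0,0,0,0,0,0,235],[0,0,0,0,0,0,235],[0,0,0,0,0,0,235],[0,0,0,0,0,0,235]]' 20
```

```text
t: 14.25
tcp_pos: [0.468, -0.3129, 0.0285]
tcp_rot: [1.633, 0.866, -1.632]
ft_force: [-0.2, 0.4, -0.1]
opening: 0.303
t: 14.83
tcp_pos: [0.4684, -0.3131, 0.0288]
tcp_rot: [1.633, 0.865, -1.632]
ft_force: [1.7, -0.3, 1.1]
opening: 0.077
```

```bash
cat > arc.py <<'E'
from h import *
import sys
A=np.array([.4450,-.3449]); o=manip.get_obs(); M=tool(o)[:3,:3]
yaw=np.arctan2(M[1,1],M[0,1]); rel=o["tcp_pos"][:2]-A
print("tool tab-angle",yaw+np.pi/2,"pos angle",np.arctan2(rel[1],rel[0]),"r",np.hypot(*rel),o["joint_pos"].round(2),o["ft_force"].round(1),o["opening"])
for t in map(float,sys.argv[1:]):
    s,w=plan([*(A+.0395*np.array([np.cos(t),np.sin(t)])),.0285],t-np.pi/2,o); print(t,s,w)
E
python3 arc.py .9 .8 .7 .6 .5 .4 .3 .2
```

```text
tool tab-angle 0.9757688218780518 pos angle 0.9360974004955285 r 0.039511209798243914 [-0.61  0.64  1.86  0.    0.64 -0.02] [ 1.7 -0.3  1.1] 0.07657012069870243
0.9 [0.3 1.4 0.1] [ 0.0758 -0.0001 -0.0013]
0.8 [0.3 5.3 0.6] [ 1.758e-01 -1.000e-04 -1.200e-03]
0.7 [0.3 9.2 1.5] [ 2.758e-01 -2.000e-04 -1.200e-03]
0.6 [ 0.4 12.9  2.7] [ 3.758e-01 -3.000e-04 -1.200e-03]
0.5 [ 0.4 16.5  4.4] [ 4.758e-01 -3.000e-04 -1.200e-03]
0.4 [ 0.4 19.9  6.3] [ 5.758e-01 -4.000e-04 -1.200e-03]
0.3 [ 0.4 23.1  8.7] [ 6.758e-01 -4.000e-04 -1.200e-03]
0.2 [ 0.4 26.1 11.3] [ 7.758e-01 -5.000e-04 -1.200e-03]
```

```bash
python3 -m jog '[[0.3,1.4,0.1,0.076,0,0,235],[0.3,5.3,0.6,0.176,0,0,235],[0.3,9.2,1.5,0.276,0,0,235],[0.3,12.9,2.7,0.376,0,0,235],[0.4,16.5,4.4,0.476,0,0,235],[0.4,19.9,6.3,0.576,0,0,235],[0.4,23.1,8.7,0.676,0,0,235],[0.4,26.1,11.3,0.776,0,0,235],[0.4,26.1,11.3,0.776,0,0,235]]'; python3 arc.py .1 0 -.1 -.2 -.3 -.39
```

```text
t: 15.58
tcp_pos: [0.4831, -0.3365, 0.0279]
tcp_rot: [2.118, 0.209, -2.119]
ft_force: [-0.3, 1.7, -0.1]
opening: 0.077
tool tab-angle 0.19600745070956527 pos angle 0.21618109073735983 r 0.03896341225038488 [-0.63  0.66  1.8   0.    0.68  0.75] [-0.3  1.7 -0.1] 0.07721380559919395
0.1 [-0.6  4.6 -0.4] [0.096  0.0005 0.001 ]
0.0 [-0.6  8.5  0.2] [0.196  0.0005 0.0009]
-0.1 [-0.6 12.3  1.2] [0.296  0.0006 0.0009]
-0.2 [-0.6 16.   2.5] [0.396  0.0006 0.0009]
-0.3 [-0.7 19.6  4.2] [0.496  0.0007 0.0008]
-0.39 [-0.7 22.6  6. ] [0.586  0.0007 0.0008]
```

```bash
python3 -m jog '[[-0.3,4.6,-0.3,0.096,0,0,235],[-0.3,8.5,0.2,0.196,0,0,235],[-0.3,12.3,1.2,0.296,0,0,235],[-0.3,16,2.5,0.396,0,0,235],[-0.3,19.6,4.2,0.496,0,0,235],[-0.3,22.6,6,0.586,0,0,235],[-0.3,22.6,6,0.586,0,0,235],[-0.3,22.6,6,0.586,0,0,235]]'; python3 arc.py -.39
```

```text
t: 16.25
tcp_pos: [0.4814, -0.36, 0.0283]
tcp_rot: [-2.012, 0.389, 2.013]
ft_force: [0.0, 0.0, -0.3]
opening: 0.079
tool tab-angle -0.38156547532807616 pos angle -0.3921477682849463 r 0.03941875644442269 [-0.66  0.67  1.78 -0.    0.69  1.29] [ 0.   0.  -0.3] 0.07877507446788189
-0.39 [-0.2 -0.1 -0.1] [ 0.0084  0.0006 -0.    ]
```

```bash
python3 -m jog '[[0,0,0,0,0,0,220],[0,0,0,0,0,0,200],[0,0,0,0,0,0,185],[0,0,0,0,0,0,185],[-3,0,0,0,0,0,185],[-8,0,0,0,0,0,185],[-20,0,0,0,0,0,185],[-45,0,0,0,0,0,185],[-80,0,0,0,0,0,185],[-115,0,0,0,0,0,185]]'
python3 - <<'E'
from h import *
print(plan([.4493,-.3755,.26],.063))
E
```

```text
t: 17.08
tcp_pos: [0.4813, -0.3597, 0.145]
tcp_rot: [-2.008, 0.392, 2.011]
ft_force: [0.5, -0.1, -0.3]
opening: 0.274
(array([-115. ,   26.6,   23.8]), array([-2.0198e+00,  5.0000e-04,  1.6000e-03]))
```

Run:
```python
from h import *
print(plan([.4126,-.3316,.22],-1.955))
```

```text
(array([-74.9,  -0.2,  74.3]), array([-0.0018,  0.0013,  0.0003]))
```

```bash
python3 -m jog '[[-20,0,15,0,0,0,185],[-40,0,30,0,0,0,185],[-60,0,45,0,0,0,185],[-75,0,60,0,0,0,185],[-75,0,74,0,0,0,185],[-75,0,74,0,0,0,185],[-75,0,74,0,0,0,185]]'
python3 - <<'E'
from h import *
p,d,cam,o=snap("wrist","w13"); pickle.dump((p,d,cam,o),open("w13.pkl","wb"))
A=np.array([.4450,-.3449]); psi=-.39; n=lambda r,z,t=psi:[*(A+r*np.array([np.cos(t),np.sin(t)])),z]
pr=lambda r,z,t=psi:proj([n(r,z,t)],cam)[0].round(1)
print("axis66",pr(0,.066),"tab26",pr(26,.03) if 0 else pr(.026,.035),"tab37",pr(.037,.035),"mark",pr(.04,.023),pr(.052,.023))
g=p.max(2); x,y=pr(.037,.03).astype(int)
for r in range(y-60,y+150,4): print(r,"".join(" .:-=+*#%@"[min(9,int(v)//26)] for v in g[r,x-100:x+100:2]))
print(x-100)
E
```

```text
t: 17.67
tcp_pos: [0.4132, -0.3323, 0.2195]
tcp_rot: [-2.011, 0.394, 2.009]
ft_force: [1.2, -0.4, 0.6]
opening: 0.272
axis66 [317.5 180.1] tab26 [317.5 144.6] tab37 [317.6 131.4] mark [317.6 127.6] [317.6 113.4]
71 +++++++++++++++++++++++++++++++++++++++++++++++++++++++++++++++++++++++++***************************
75 +++++++++++++++++++++++++++++++++++++++++++++++++++++++++++++++++++++++++***************************
79 ++++++++++++++++++++++++++++++++++++++++++++++++++++++++++++++++++++++++****************************
83 ++++++++++++++++++++++++++++++++++++++++++++++++++++++++++++++++++++++++****************************
87 +++++++++++++++++++++++++++++++++++++++++++++++++++++++++++++++++++++++*****************************
91 +++++++++++++++++++++++++++++++++++++++++++++++++++++++++++++++++++++++*****************************
95 +++++++++++++++++++++++++++++++++++++++++++++++++++++++++++++++++++++++*****************************
99 ++++++++++++++++++++++++++++++++++++++++++++++++++++++++++++++++++++++******************************
103 ++++++++++++++++++++++++++++++++++++++++++++++++++++
[... 3972 characters left out ...]
---=+++-----------------:-----------------------------+***********
259 +++++++++++=+++===++++++=-:::::-----=++++++++++=---------------------------------------=************
263 ++++++++++++++=====+++++=-:::::-----=++*++++++++++**++=--------------------------------+************
267 ++++++++++===+=++=++++++=:::::-----=****+++***+*++*******++++=------------------------+*************
271 +++++++++==++====+++++++=::::------=+*+++++****++*+++++**++*****+++==----------------+**************
275 ++++++++++++++===++++++=::::------=******++*****+**+++***+********+*******-----------***************
279 +++++++++++++++++++++++=:::------=****************+*************++******+----------=****************
217
```

Run:
```python
from h import *
p,d,cam,o=pickle.load(open("w13.pkl","rb")); g=p.max(2).astype(float)
def cen(r,c0,c1,bg):
    w=np.clip(bg-g[r,c0:c1],0,None); return (w*np.arange(c0,c1)).sum()/w.sum(),w.sum()/bg
for r in range(113,142): 
    print(r,g[r,306:332].astype(int).tolist(),round(cen(r,304,334,np.median(g[r,270:360]))[0],2))
m=(g<70).astype(np.uint8); m[:143]=0; m[200:]=0; m[:,:260]=0; m[:,380:]=0
for r in (147,151,155,159,163,167,171,175): c=np.where(m[r])[0]; print(r,c.min(),c.max(),(c.min()+c.max())/2)
```

```text
113 [164, 164, 164, 165, 165, 165, 164, 166, 166, 164, 161, 151, 146, 144, 146, 155, 165, 166, 165, 166, 163, 150, 147, 159, 162, 166] 321.67
114 [167, 167, 168, 167, 168, 166, 168, 167, 167, 165, 145, 108, 81, 75, 79, 124, 164, 167, 168, 168, 167, 167, 166, 167, 167, 169] 318.76
115 [169, 170, 168, 166, 168, 168, 168, 168, 169, 165, 140, 78, 48, 44, 55, 118, 162, 168, 169, 168, 168, 170, 169, 167, 168, 169] 318.67
116 [168, 167, 167, 169, 169, 169, 168, 168, 170, 166, 145, 88, 47, 42, 53, 108, 153, 167, 169, 169, 168, 168, 168, 169, 168, 169] 318.82
117 [167, 169, 168, 169, 168, 168, 170, 169, 167, 158, 127, 83, 44, 40, 50, 94, 144, 167, 168, 167, 168, 169, 168, 170, 168, 168] 318.75
118 [168, 168, 170, 168, 169, 168, 168, 169, 167, 144, 92, 60, 41, 41, 52, 112, 158, 168, 167, 167, 168, 167, 169, 169, 168, 168] 318.41
119 [169, 169, 169, 168, 168, 168, 168, 169, 166, 148, 104, 57, 41, 40, 56, 118, 163, 169, 168, 170, 169, 168, 168, 169, 168, 169] 318.33
120 [167, 169, 170, 169, 170, 167, 169, 168, 169, 161, 130, 64, 41, 42, 54, 118, 163, 169, 168, 169, 169, 169, 168, 170, 167, 169] 
[... 2295 characters left out ...]
166, 165, 166, 167, 167, 167, 169, 168, 168, 169] 316.27
138 [168, 168, 168, 168, 168, 160, 132, 70, 40, 36, 37, 40, 36, 39, 80, 119, 136, 140, 142, 150, 161, 164, 167, 167, 167, 169] 317.21
139 [169, 167, 164, 161, 149, 117, 83, 48, 36, 36, 38, 38, 35, 32, 43, 67, 80, 81, 84, 93, 107, 125, 141, 153, 162, 165] 318.5
140 [162, 150, 120, 104, 93, 65, 43, 29, 32, 37, 39, 38, 35, 28, 33, 39, 44, 47, 45, 48, 53, 71, 84, 97, 108, 124] 319.17
141 [117, 92, 67, 53, 48, 41, 34, 24, 32, 36, 38, 37, 35, 30, 31, 39, 37, 39, 39, 39, 38, 43, 45, 51, 55, 70] 319.22
147 298 340 319.0
151 294 344 319.0
155 291 347 319.0
159 289 349 319.0
163 287 350 318.5
167 287 352 319.5
171 286 352 319.0
175 286 352 319.0
```

The picture shows the tab about 0.065 rad short of the mark. Tab tip is at px 315.7, with the mark and axis at 318.7, and clockwise is image right. I'll regrip at the same pose and turn it that much further.

Run:
```python
from h import *
print(plan([.4814,-.3600,.06],-.3816-np.pi/2))
print(plan([.4814,-.3600,.0283],-.3816-np.pi/2))
```

```text
(array([ 1.591e+02, -1.000e-01, -7.300e+01]), array([-0.0048, -0.0011, -0.0003]))
(array([ 1.908e+02, -1.000e-01, -7.290e+01]), array([-0.0048, -0.0011, -0.0003]))
```

```bash
python3 -m jog '[[10,0,-20,0,0,0,185],[30,0,-40,0,0,0,185],[60,0,-60,0,0,0,185],[90,0,-73,-0.004,0,0,185],[120,0,-73,-0.004,0,0,185],[145,0,-73,-0.004,0,0,185],[159,0,-73,-0.004,0,0,185],[159,0,-73,-0.004,0,0,185]]'; python3 -m jog '[[8,0,0,0,0,0,185],[16,0,0,0,0,0,185],[23,0,0,0,0,0,185],[28,0,0,0,0,0,185],[31,0,0,0,0,0,185],[32,0,0,0,0,0,185],[32,0,0,0,0,0,185]]';  python3 -m jog '[[0,0,0,0,0,0,205],[0,0,0,0,0,0,220],[0,0,0,0,0,0,235],[0,0,0,0,0,0,235],[0,0,0,0,0,0,235]]'
python3 - <<'E'
from h import *
print(plan([.4805,-.3624,.0283],-.447-np.pi/2),manip.get_obs()["ft_force"])
E
```

```text
t: 18.38
tcp_pos: [0.4794, -0.3583, 0.0556]
tcp_rot: [-2.005, 0.386, 2.017]
ft_force: [0.2, -0.0, 0.2]
opening: 0.275
t: 18.97
tcp_pos: [0.4809, -0.3598, 0.0275]
tcp_rot: [-2.012, 0.389, 2.012]
ft_force: [0.1, 0.8, -0.9]
opening: 0.27
t: 19.38
tcp_pos: [0.481, -0.3598, 0.0276]
tcp_rot: [-2.013, 0.389, 2.012]
ft_force: [0.2, -0.3, 0.3]
opening: 0.076
(array([-0.7,  2.6, -0.5]), array([ 0.0648, -0.0004, -0.0001])) [ 0.20619099 -0.27148953  0.29997561]
```

```bash
python3 -m jog '[[0,0.8,0,0.02,0,0,235],[0,1.7,0,0.043,0,0,235],[0,2.6,0,0.065,0,0,235],[0,2.6,0,0.065,0,0,235],[0,2.6,0,0.065,0,0,235],[0,2.6,0,0.065,0,0,235]]'; python3 -m jog '[[0,0,0,0,0,0,220],[0,0,0,0,0,0,200],[0,0,0,0,0,0,185],[0,0,0,0,0,0,185],[-3,0,0,0,0,0,185],[-8,0,0,0,0,0,185],[-20,0,0,0,0,0,185],[-45,0,0,0,0,0,185],[-80,0,0,0,0,0,185],[-115,0,0,0,0,0,185]]'
python3 - <<'E'
from h import *
print(plan([.4126,-.3316,.22],-1.955))
E
```

```text
t: 19.88
tcp_pos: [0.48, -0.3622, 0.0275]
tcp_rot: [-1.974, 0.449, 1.973]
ft_force: [0.7, 0.5, 1.2]
opening: 0.078
t: 20.72
tcp_pos: [0.4794, -0.3618, 0.144]
tcp_rot: [-1.972, 0.448, 1.974]
ft_force: [0.9, -0.6, -0.2]
opening: 0.277
(array([-75.9,   1.7,  73.3]), array([-0.063 ,  0.0013,  0.0003]))
```

```bash
python3 -m jog '[[-20,0,15,-0.02,0,0,185],[-40,1,30,-0.04,0,0,185],[-60,2,45,-0.063,0,0,185],[-75,2,60,-0.063,0,0,185],[-75,2,74,-0.063,0,0,185],[-75,2,74,-0.063,0,0,185],[-75,2,74,-0.063,0,0,185]]'
cat > chk.py <<'E'
from h import *
p,d,cam,o=snap("wrist","wchk"); g=p.max(2).astype(float)
T,K,D=cam
def cen(r,z):
    bg=np.median(g[r,270:370]); w=np.clip(bg-g[r,302:336]-15,0,None); return (w*np.arange(302,336)).sum()/w.sum() if w.sum()>150 else np.nan
m=g<70
rows=[(r,c.min(),c.max()) for r in range(145,180,3) for c in [260+np.where(m[r,260:380])[0]]]
# ring circle: fit on edge points at z=.046
E=np.array([(a-.5,r) for r,a,b in rows]+[(b+.5,r) for r,a,b in rows]); P=rays(E,cam,.046)[:,:2]
s=np.linalg.lstsq(np.c_[2*P,np.ones(len(P))],(P**2).sum(1),rcond=None)[0]; c=s[:2]; print("ring c",c.round(4),"r",np.sqrt(s[2]+c@c).round(4))
for n,rr,z in(("mark",range(115,128),.023),("tab",range(133,138),.035)):
    uv=np.array([(cen(r,z),r) for r in rr]); uv=uv[~np.isnan(uv[:,0])]; q=rays(uv,cam,z)[:,:2]-c
    print(n,uv[:,0].round(1),"r",np.hypot(*q.T).round(3),"ang",np.arctan2(q[:,1],q[:,0]).mean().round(4))
# fine knob pointer: dark pixels on grey top
u=proj([[*c,.066]],cam)[0].round().astype(int); print("knob px",u); 
print(g[u[1]-18:u[1]+12:2,u[0]-14:u[0]+15:2].astype(int))
E
python3 chk.py
```

```text
t: 21.3
tcp_pos: [0.4123, -0.332, 0.2185]
tcp_rot: [-2.013, 0.392, 2.01]
ft_force: [1.3, 0.5, -0.2]
opening: 0.274
ring c [ 0.4472 -0.3473] r 0.0283
mark [319.2 319.  318.5 318.5 318.8 318.8 318.9 318.9 318.9 318.8 318.8 318.9
 318.7] r [0.047 0.046 0.045 0.044 0.043 0.043 0.042 0.041 0.04  0.039 0.038 0.038
 0.037] ang -0.3818
tab [318.1 318.3 318.4 318.6 318.9] r [0.032 0.031 0.03  0.029 0.029] ang -0.369
knob px [319 175]
[[ 39  39  38  39  39  37  41  38  41  38  37  37  38  37  37]
 [ 41  39  39  38  37  39  39  37  41  38  37  37  40  35  35]
 [ 38  37  38  37  37  37  24  30  35  39  38  37  37  39  37]
 [ 38  41  37  33  30  36  39  54  56  44  36  33  36  37  36]
 [ 37  36  36  47  84  96 100  50  79 102  95  77  40  37  34]
 [ 38  33  51  82 105 105  93  41  77 105 108 106  88  42  34]
 [ 35  56  98 106 106 107 101  45  69 107 107 108 106  89  43]
 [ 39  96 107 105 107 106 101  48  76 105 106 106 107 104  80]
 [ 54 101 105 103 104 104  89  42  78 107 106 106 105 105  98]
 [ 69 102 103 104 103 104 102  50  79 105 105 106 105 105 103]
 [ 45  58 100 103 104 103 103 103 100 104 105 105 104 106 103]
 [ 43  51  77 102 104 104 103 102 105 104 104 104 104 103 103]
 [ 44  54  84 101 102 102 103 103 102 103 102 103 103 103 101]
 [ 41  53  89  58  78  92 102 103 102 101 103 101 102 102 102]
 [ 32  47  49  48  51  50  88  97 103  97  97 102 101 102  93]]
```

The tab is now within about 0.015 rad of the mark, and the fine pointer still aims at the mark. Last I'll check the insert and dishes numerically with the fixed cameras.

Run:
```python
from h import *
S=np.array([.6646,.0639]);a=.0637;u=np.array([np.cos(a),np.sin(a)]);v=np.array([-u[1],u[0]])
for n in("scene","side"):
    p0,d0,c,o0=pickle.load(open(n+'.pkl','rb')); p,d,cam,o=snap(n,n+"F")
    for nm,sx,sy,z in(("insert",0,0,.055),("dish",None,132,.058),("dish",None,-132,.058)):
        if nm=="dish":
            for tag,P in(("before",p0),("after",p)):
                best=[]
                mm=(P.max(2)>140).astype(np.uint8); k,l,s,cc=cv2.connectedComponentsWithStats(mm)
                for i in range(1,k):
                    if 60<s[i,4]<900:
                        w=(rays([cc[i]],cam,z)[0,:2]-S); x,y=w@u,w@v
                        if abs(y-sy/1000)<.02 and -.25<x<-.03: best.append((round(x,4),round(y,4),s[i,4]))
                print(n,nm,tag,best)
    # depth heights on seat area from stage coordinates
    for sx,sy in((-.035,0.035),(.035,.035),(-.035,-.035),(.035,-.035)):
        q=proj([[*(S+u*sx+v*sy),.052]],cam)[0].round().astype(int); dd=np.median(d[q[1]-1:q[1]+2,q[0]-1:q[0]+2])
        T,K,D=cam; w=cv2.undistortPoints(q.astype(float).reshape(1,1,2),K,D)[0,0]; print(n,(sx,sy),((T[:3,:3]@[w[0]*dd,-w[1]*dd,-dd])+T[:3,3])[2].round(4))
    # changed pixels by height (objects moved): depth difference > 8 mm not due to arm
    m=((abs(d-d0)>.012)&(d>0)&(d0>0)).astype(np.uint8); m=cv2.morphologyEx(m,cv2.MORPH_OPEN,np.ones((3,3))); k,l,s,cc=cv2.connectedComponentsWithStats(m)
    print(n,"changed blobs",[(cc[i].round().tolist(),int(s[i,4])) for i in range(1,k) if s[i,4]>25])
```

```text
scene dish before [(np.float64(-0.1876), np.float64(0.1316), np.int32(147))]
scene dish after [(np.float64(-0.1876), np.float64(0.1323), np.int32(157))]
scene dish before []
scene dish after []
scene (-0.035, 0.035) 0.0507
scene (0.035, 0.035) 0.0527
scene (-0.035, -0.035) 0.05
scene (0.035, -0.035) 0.0498
scene changed blobs [([314.0, 36.0], 5264), ([570.0, 136.0], 29844)]
side dish before []
side dish after []
side dish before [(np.float64(-0.1376), np.float64(-0.1347), np.int32(169))]
side dish after [(np.float64(-0.1373), np.float64(-0.135), np.int32(187))]
side (-0.035, 0.035) 0.0527
side (0.035, 0.035) 0.0528
side (-0.035, -0.035) 0.0543
side (0.035, -0.035) 0.0519
side changed blobs [([36.0, 88.0], 12214), ([205.0, 118.0], 40052), ([322.0, 204.0], 52), ([334.0, 204.0], 38), ([390.0, 206.0], 87), ([371.0, 209.0], 27), ([400.0, 224.0], 49), ([322.0, 222.0], 27), ([376.0, 223.0], 27)]
```

Run:
```python
from h import *
o=manip.get_obs(); print(o["t"],o["tcp_pos"],o["dq"].round(3)); manip.job_done()
```

```text
21.45 [ 0.41289862 -0.3322175   0.21733278] [-0.     0.01   0.001 -0.001 -0.    -0.001]
the job is handed in; nothing more can be done
```

The insert is seated in the bracket and the coarse ring's tab points at the mark. I handed the job in at 21.5 s, with the gripper open and well clear of everything.

**Insert:** I gripped the web behind the hole and slid the plate along the deck, then pushed it under both clips with a loose grip. At the end the push force rose to about 9 N with no further movement, so it is against the stop. Wrist depth read the plate top at 51.8 mm at rear, middle and front, so it lies flat.

**Coarse ring:** I turned it clockwise by the tab. The first check found it about 0.065 rad short, so I regripped and corrected it. The last check put the tab about 0.013 rad from the mark. The fine knob's pointer still aims at the mark.

**Other objects:** Both dishes are within about 1 mm of where they started. The side view shows no other changes apart from the arm and the insert.

**Checks that were weaker or disagreed:**
- The fixed cameras' depth at the seated plate scattered from 50 to 54 mm, so I relied on the wrist camera there.
- Each dish could be checked in only one fixed view.
- The scene view's depth also changed in a large area near the top of the picture. I took that to be the arm and did not check further.
- The ring-circle fit came out at 28.3 mm radius against the given 26 mm. I therefore judged the tab angle by comparing tab, mark and axis in the same picture.

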